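# Index the bench magnifier over the circuit board

### The job

Bring the bench magnifier over the circuit board: hook a fingertip under the orange pull ring, lift the spring index pin out of its hole, swing the magnifier arm one hole towards the red tray that holds the board, and let the pin drop fully home in that hole. Handle the ring gently and do not go past that hole or swing the other way first. Nothing needs picking up: leave both trays and everything else on the bench where they are.

Things in the scene. Friction and masses are not known exactly. Their poses are not given: they have to be found in the camera images.
- stand: fixed indexing stand: grey round base, 350 mm across, 12 mm thick, with a pivot post in the middle. Origin: on the vertical pivot axis, at bench height. The magnifier arm on it (white bar 30 mm wide, top 61 mm above the bench) points along the stand's own -x axis when joint swing_arm is 0
- middle_hole (a point): mouth of the middle hole of the aluminium index plate, 45 mm above the bench. The plate is an arc of radius 150 mm about the pivot, under the arm, with five holes (11 mm wide) 24 degrees (0.419 rad) apart, at swing_arm = -0.838, -0.419, 0, 0.419, 0.838
- swing_arm (a joint): angle of the magnifier arm about the pivot (rad); 0 = along the stand's -x axis, positive = swung towards the stand's +y side. It turns easily (under 0.5 N at the ring), stops at -0.9 and 0.9. It starts with the pin in the middle hole; the pin has about 0.01 rad of play in a hole
- index_pin (a joint): lift of the spring index pin (m): 0 = home in a hole, 0.012 = clear of the plate or riding on it between holes, 0.022 = upper stop. Its spring pulls down with 3.6 N when home, 6.2 N at the stop. It slides vertically in the arm, 150 mm from the pivot; its tip is 8 mm thick and rounded, so it drops into a hole from about 3 mm off
- pull_ring: orange pull ring fixed upright on the pin: 6 mm round bar, 54 mm clear inside, 66 mm outside. Its plane is square to the arm; a tilted fingertip can enter it along the arm from either side. Origin: ring centre, on the pin's axis, 126 mm above the bench with the pin home; own x along the arm to the pivot, z up. Below it: black collar 20 mm wide, then a brass bush, top 82 mm above the bench
- ring_crown (a point): middle of the bar at the very top of the pull ring, on the bar's own centre line (the underside to hook is 3 mm lower), 155 mm above the bench with the pin home
- lens_center (a point): centre of the magnifier glass, a black-rimmed lens 84 mm across (top 63 mm, underside 49 mm above the bench) at the arm's free end, 250 mm from the pivot
- board_tray: loose red open tray, 85 x 85 x 22 mm, holding the green circuit board with four white spacers up to 27 mm high. Origin: centre of its underside. It stands on the bench under the arm's sweep, below where the lens comes when the pin is one hole from the start, on either the stand's +y or -y side
- empty_tray: loose grey open tray of the same size, empty, on the opposite side. Origin: centre of its underside
- card_module: loose stack of four green circuit cards on white rods, about 90 x 96 x 96 mm high; origin under its centre
- screwdriver: loose blue-handled screwdriver, 170 mm long, lying; origin under its middle
- jar: loose small jar with white cap, 52 mm across, 60 mm high; origin under its centre
- tape: loose yellow ring of tape lying flat, 90 mm across, 20 mm high; origin under its centre
- spacer: loose white nylon spacer, 16 mm across and 45 mm high, standing on the stand's round base beside the pivot post; origin under its centre
Not all that is in view belongs to the job. Leave any blue or turquoise look-alike of the board_tray alone.

How it is judged:
By the outcome, as a careful person would: the job done as asked, in the order asked, and still so for the second after the job is handed in, with the robot touching nothing.
It also fails if it takes over 43 s, if anything falls off the work surface, if the arm or the gripper's body presses on something with over 40 N, if the wrist force passes 120 N, or if a joint passes its speed limit or range.

### The arm

A 6-joint arm with a two-finger parallel gripper is mounted at the origin on the work surface. World frame = base frame: x ahead of the robot, y to its left, z up, the work surface at z = 0. Lengths are in m, angles in rad, forces in N, time in s.
With the tool pointing down it reaches from about 0.325 to 0.85 m from the base axis. Payload 15.5 kg.
Tool frame: the origin (TCP) lies at the very end of the fingers, on their centre line; the grasp point (between the pads) lies 19 mm behind it (arm.grip_depth is the distance from the TCP to the grasp point, in m); z points along the fingers, x is the direction in which the jaws open and shut, and the axes are right-handed (so a half turn about z gives the same grasp; the last joint's range is limited). The gripper opens to 91 mm and grips with 3 to 60 N. Pads are 32 mm wide; open, the fingers measure 118 mm over their backs; the gripper's body (76 mm by 178 mm) begins 60 mm behind the grasp point.
Start: joints at [-1.236, 0.494, 1.345, -0, 1.302, -0.096], TCP at [0.261, -0.568, 0.214] pointing down, gripper open.
Joint ranges: [-2.91, 2.91], [-0.82, 2.16], [0.22, 2.67], [-1.22, 4.37], [0.12, 2.79], [-3.08, 3.08]. Speed limits (rad/s): [1.89, 1.89, 2.57, 3.01, 3.01, 3.01].

### API

Orientations are given as a unit quaternion [x, y, z, w].
In Python, from cell import arm gives the robot as it stands.
- The arm moves only by the tool servo_tool, never from a script. Its argument "increments" is a list of rows, each a list of 7 numbers: the turn, a rotation vector about the world's x, y, z in rad, then the shift along the world's x, y, z in cm, then the opening, from 0 (shut) to 1 (fully open). In form: [[rx, ry, rz, x, y, z, grip], ...]. A call has exactly 8 rows; each row shifts and turns the commanded pose from where the row before left it; what a row does not reach is not made up. A row lasts 1/12 s, in which the tool goes at most 41.7 mm and 7.16 degrees, less where a joint would pass 70% of its speed; a pose out of reach is approached as far as the arm can. A call with a gripper value outside its range is refused whole. The fingers move at their own pace and stop on an object; "squeeze" is the grip in N (left out, the last holds). Time passes only in rows, so rows that do not move let the fingers close, or fill a call up. It gives the time, the measured TCP pose, the force and the opening at its end, in the units of the state.
- arm.observe(): the state, without advancing time (a new reading comes with each control period).
- arm.read_camera(name): name is "scene" or "top" or "wrist"; returns (picture, depth): 480x640x3 uint8, blue, green, red; 480x640 float32, m along the optical axis (not along the pixel's ray), 0 where there is no reading.
- arm.camera_params(name): a dict with "vertical_fov" (degrees; the focal length in pixels is half the picture's height over the tangent of half this angle, whatever the lens; pixels are square), "cx", "cy" (the principal point, pixels), "R" (3x3) and "t" (3): a world point X has camera coordinates R X + t. Camera axes: x right, y down, z forward; pixel columns grow to the right and rows downward; lengths in m; the calibration is good to about 2 mm. A picture is of the moment at which its call begins: read the wrist's pose just before it. camera_params takes no time and is no camera call; for the wrist camera it gives the pose at the moment of the call.
- arm.sign_off(): hands the job in, once; it reports no verdict.
The state is a dict: "t": time; "joint_positions": joint angles; "qd": joint speeds; "joint_efforts": joint torques, N m; "eef_pos": TCP position; "tcp_rot": TCP orientation; "ft_force": force on the tool from outside, world axes, zero at the start; "moment": the same for the moment, N m; "finger_gap": finger opening in m.
Only numpy, scipy, OpenCV 4.12 (cv2) and the standard library are available. Lean on these libraries where they do the work, as an engineer would, in place of code of your own. Each camera call takes 0.05 s, during which the arm holds its last target.

## Working session

There is one attempt and no reset: what is moved stays moved. The work goes in short steps, Python scripts to look and compute and a tool call to move; the robot and the scene stay as the last step left them, time stands still between calls to the robot, and variables do not carry over. Pictures are saved under pics/ and viewed, and the job is handed in when it is done.

Besides the shell and the picture viewer there is one more tool, called after ">>>" by a JSON object that holds its "fn" and its "kwargs". servo_tool: Moves the arm, as the interface text tells. Its arguments: {"type":"object","properties":{"increments":{"type":"array"},"squeeze":{"type":"number"}},"required":["increments"]}

```bash
mkdir -p pics; ls; cat > h.py <<'E'
import numpy as np,cv2
from cell import arm
def K(n):
    p=arm.camera_params(n); f=240/np.tan(np.radians(p["vertical_fov"])/2)
    return f,p["cx"],p["cy"],np.array(p["R"]),np.array(p["t"])
def ray(n,u,v):
    f,cx,cy,R,t=K(n); d=R.T@np.array([(u-cx)/f,(v-cy)/f,1]); return -R.T@t,d
def plane(n,u,v,z):
    o,d=ray(n,u,v); return o+d*(z-o[2])/d[2]
def depthpt(n,u,v,D):
    o,d=ray(n,u,v); return o+d*D
def proj(n,X):
    f,cx,cy,R,t=K(n); c=R@np.array(X)+t; return f*c[0]/c[2]+cx,f*c[1]/c[2]+cy
E
python3 - <<'E'
from h import *
print(arm.observe())
for n in("scene","top"):
    p,d=arm.read_camera(n); cv2.imwrite(f"pics/{n}0.png",p); np.save(f"{n}0.npy",d); q=arm.camera_params(n);print(n,q)
E
```

```text
pics
{'t': 0.0, 'joint_positions': array([-1.23550313e+00,  4.94169517e-01,  1.34613008e+00, -1.28525732e-05,
        1.30248335e+00, -9.54919840e-02]), 'qd': array([ 0.00061585, -0.00161469, -0.00068856, -0.00081804,  0.00083893,
        0.00061368]), 'joint_efforts': array([-4.53108049e-03, -8.78820491e+01, -3.81859374e+01,  7.05616619e-02,
        5.33537369e-02, -1.25357365e-04]), 'eef_pos': array([ 0.26086995, -0.5675421 ,  0.21334711]), 'tcp_rot': array([ 8.41898739e-01, -5.39635210e-01, -4.71974830e-04, -3.62601448e-04]), 'ft_force': array([ 0.68864205, -0.58122918, -0.3565209 ]), 'moment': array([ 0.01049167, -0.02940352, -0.00963182]), 'finger_gap': 0.09165547871142123}
scene {'vertical_fov': 49.3447277315005, 'cx': 331.34251084138845, 'cy': 250.28235997094686, 'R': array([[ 0.15284342,  0.988238  , -0.00495454],
       [ 0.68294046, -0.10924638, -0.72225865],
       [-0.7143047 ,  0.10700883, -0.69160531]]), 't': array([-0.09488005, -0.24955565,  1.60990902])}
top {'vertical_fov': 45.07554149321076, 'cx': 319.9844034335075, 'cy': 236.35525355899767, 'R': array([[-0.00492631, -0.99998216, -0.00337749],
       [-0.99708943,  0.00516897, -0.07606542],
       [ 0.07608152,  0.00299293, -0.99709711]]), 't': array([0.00449988, 0.51026246, 1.37326563])}
```

View pics/scene0.png

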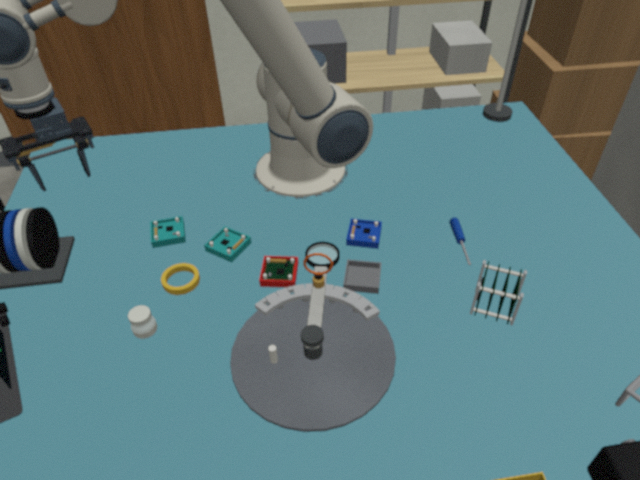

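View pics/top0.png

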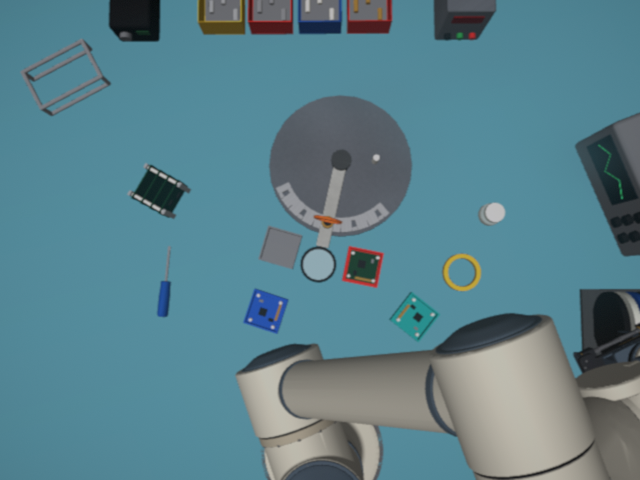

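```bash
python3 - <<'E'
from h import *
for n in("top","scene"):
    p=cv2.imread(f"pics/{n}0.png"); D=np.load(f"{n}0.npy"); hsv=cv2.cvtColor(p,cv2.COLOR_BGR2HSV)
    H,S,V=[hsv[...,i].astype(int) for i in range(3)]
    if n=="top": c=(slice(210,232),slice(308,346))
    else: c=(slice(240,290),slice(298,345))
    m=np.zeros(H.shape,np.uint8); m[c]=((H[c]>3)&(H[c]<18)&(S[c]>140)&(V[c]>90))*255
    ys,xs=np.nonzero(m); print(n,"orange",len(xs),xs.min(),xs.max(),ys.min(),ys.max())
    f,cx,cy,R,t=K(n)
    P=np.array([depthpt(n,x,y,D[y,x]) for x,y in zip(xs,ys) if D[y,x]>0])
    print(" depth mean",P.mean(0),"zmax",np.sort(P[:,2])[-5:], 'zmin',P[:,2].min())
    top=P[P[:,2]>0.14]; print(" crown pts",len(top),top.mean(0) if len(top) else None)
    print(" rect",cv2.minAreaRect(np.c_[xs,ys].astype(np.float32)))
    # red tray
    for nm,mm in(("red",((H<6)|(H>174))&(S>150)&(V>80)),):
        mm=mm.astype(np.uint8)*255
        for k in cv2.findContours(mm,0,2)[0]:
            if cv2.contourArea(k)>150: r=cv2.minAreaRect(k); print(nm,r,plane(n,*r[0],.022))
    # base disc grey on teal
    g=((S<70)).astype(np.uint8)*255
    for k in cv2.findContours(g,0,1)[0]:
        if cv2.contourArea(k)>5000:
            b=cv2.boundingRect(k); print("grey",b,cv2.contourArea(k))
    x0,y0=(200,80) if n=="top" else (220,220)
    cr=p[y0:y0+220,x0:x0+220]; cv2.imwrite(f"pics/{n}0c.png",cv2.resize(cr,(600,600),interpolation=2) if 1 else 0)
p=cv2.imread("pics/top0.png")
# disc: x=270..411 rows 96..
print("disc ctr", plane("top",341,166,.012), "edges",plane("top",270,163,.012),plane("top",412,163,.012),plane("top",341,96,.012))
print("post", plane("top",341,160,.09),"lens",plane("top",318.5,264.5,.063))
E
```

```text
top orange 104 315 340 216 223
 depth mean [ 0.5393332  -0.01481792  0.13272307] zmax [0.16184834 0.16202079 0.16310798 0.16358158 0.16367068] zmin 0.08488115345906877
 crown pts 62 [ 0.53896018 -0.01492608  0.15429139]
 rect ((327.38677978515625, 219.39622497558594), (25.68642234802246, 5.49442195892334), 15.945395469665527)
red ((362.4999694824219, 266.5), (34.12420654296875, 33.73197555541992), 11.309932708740234) [ 0.4371929  -0.09949499  0.022     ]
grey (235, 290, 405, 190) 51238.5
grey (270, 96, 141, 185) 16332.0
scene orange 44 305 332 256 284
 depth mean [ 0.54023781 -0.01671369  0.11639223] zmax [0.14593531 0.1461884  0.14684102 0.1487107  0.14926733] zmin 0.06425572381060807
 crown pts 8 [ 0.53690818 -0.04107423  0.14543383]
 rect ((316.0588684082031, 271.2647399902344), (27.406526565551758, 25.708772659301758), 14.03624439239502)
red ((278.0, 271.5), (27.0, 36.0), 90.0) [ 0.44726908 -0.1036566   0.022     ]
grey (230, 242, 166, 190) 21552.5
grey (0, 0, 640, 238) 55411.5
disc ctr [ 0.68298559 -0.05025619  0.012     ] edges [0.6913843  0.12328885 0.012     ] [ 0.68943411 -0.22376969  0.012     ] [ 0.85775306 -0.0516002   0.012     ]
post [ 0.68143916 -0.04768182  0.09      ] lens [0.44137532 0.0055626  0.063     ]
```

View pics/top0c.png

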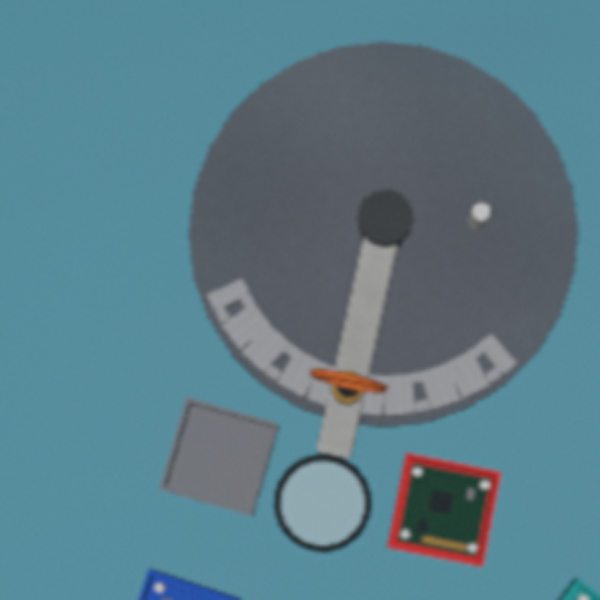

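View pics/scene0c.png

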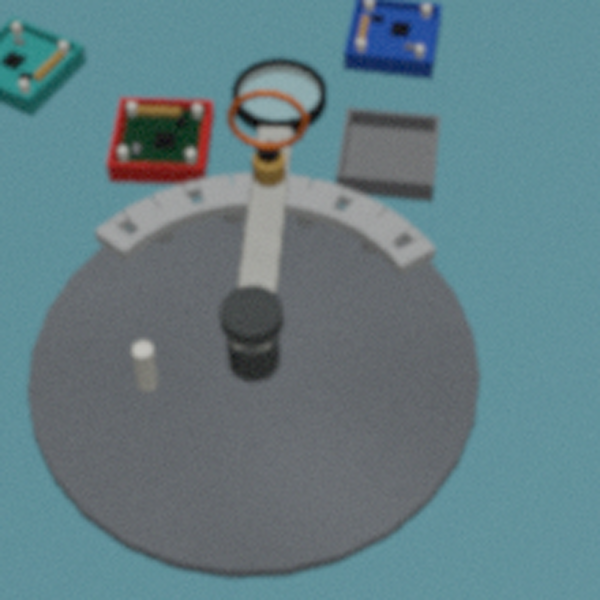

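Candidate trays in the top view: the red one with the green board at (362,266), blue at (266,311), turquoise at (415,316), plus a second turquoise at (168,231) in the scene view. The enlarged crop confirms the red one, on the world -y side. It measures (0.437,-0.099), against (0.437,-0.098) predicted for the lens one hole over. Swinging towards it is a +24° turn about world z.

Pivot is about (0.683,-0.050), lens at 248 mm radius (250 expected), and ring crown about (0.538,-0.015,0.154). I'll approach from the robot side.

>>> {"fn": "servo_tool", "kwargs": {"increments": [[0,0,0.057,1.2,3.5,0.6,1],[0,0,0.057,1.2,3.5,0.6,1],[0,0,0.057,1.2,3.5,0.6,1],[0,0,0.057,1.2,3.5,0.6,1],[0,0,0.057,1.2,3.5,0.6,1],[0,0,0.057,1.2,3.5,0.6,1],[0,0,0.057,1.2,3.5,0.6,1],[0,0,0.057,1.2,3.5,0.6,1]]}}

```text
t: 0.77
eef_pos: [0.357, -0.2861, 0.262]
tcp_rot: [0.943, -0.334, -0.0, -0.0]
ft_force: [0.8, -0.4, -0.2]
finger_gap: 0.091
```

>>> {"fn": "servo_tool", "kwargs": {"increments": [[0,0,0.057,1.2,3.5,0.6,1],[0,0,0.057,1.2,3.5,0.6,1],[0,0,0.057,1.2,3.5,0.6,1],[0,0,0.057,1.2,3.5,0.6,1],[0,0,0.057,1.2,3.5,0.6,1],[0,0,0.057,1.2,3.5,0.6,1],[0,0,0.057,1.2,3.5,0.6,1],[0,0,0.057,1.2,3.5,0.6,1]]}}

```text
t: 1.43
eef_pos: [0.453, -0.006, 0.3102]
tcp_rot: [0.994, -0.112, -0.0, 0.0]
ft_force: [1.1, -1.5, -0.1]
finger_gap: 0.091
```

>>> {"fn": "servo_tool", "kwargs": {"increments": [[-0.022,-0.096,0,0,0,0,1],[-0.022,-0.096,0,0,0,0,1],[-0.022,-0.096,0,0,0,0,1],[-0.022,-0.096,0,0,0,0,1],[-0.022,-0.096,0,0,0,0,1],[-0.022,-0.096,0,0,0,0,1],[-0.022,-0.096,0,0,0,0,1],[-0.022,-0.096,0,0,0,0,1]]}}

```text
t: 2.1
eef_pos: [0.4522, -0.0081, 0.3102]
tcp_rot: [0.919, -0.106, 0.378, 0.042]
ft_force: [1.9, -3.7, -0.3]
finger_gap: 0.0912
```

```bash
cat > s.py <<'E'
from h import *
from scipy.spatial.transform import Rotation as Ro
o=arm.observe(); M=Ro.from_quat(o["tcp_rot"]).as_matrix(); T=o["eef_pos"]; g=o["finger_gap"]
np.set_printoptions(precision=4,suppress=True)
print("t",o["t"],"q",o["joint_positions"],"T",T,"F",o["ft_force"]); print("x",M[:,0],"y",M[:,1],"z",M[:,2])
print("lower fingertip inner mid",T-g/2*M[:,0], "15mm back",T-g/2*M[:,0]-.015*M[:,2])
E
python3 s.py
```

```text
t 2.1 q [-0.0579 -0.1228  2.1941 -0.3837  0.32    0.4886] T [ 0.4522 -0.0081  0.3102] F [ 1.901  -3.6948 -0.2725]
x [ 0.6927 -0.162   0.7028] y [-0.226  -0.9741 -0.0017] z [ 0.6849 -0.1577 -0.7114]
lower fingertip inner mid [ 0.4206 -0.0007  0.2781] 15mm back [0.4103 0.0016 0.2888]
```

Joint 5 is already at 0.32 (limit 0.12), so the robot side gets cramped lower down. I'll enter from the pivot side instead, tilting the tool the other way.

>>> {"fn": "servo_tool", "kwargs": {"increments": [[0.022,0.096,0,0.9,-0.1,0,1],[0.022,0.096,0,0.9,-0.1,0,1],[0.022,0.096,0,0.9,-0.1,0,1],[0.022,0.096,0,0.9,-0.1,0,1],[0.022,0.096,0,0.9,-0.1,0,1],[0.022,0.096,0,0.9,-0.1,0,1],[0.022,0.096,0,0.9,-0.1,0,1],[0.022,0.096,0,0.9,-0.1,0,1]]}}

```text
t: 2.77
eef_pos: [0.5251, -0.0177, 0.3103]
tcp_rot: [0.993, -0.114, -0.006, 0.002]
ft_force: [0.2, -0.3, -0.5]
finger_gap: 0.0915
```

>>> {"fn": "servo_tool", "kwargs": {"increments": [[0.022,0.096,0,0.9,-0.1,0,1],[0.022,0.096,0,0.9,-0.1,0,1],[0.022,0.096,0,0.9,-0.1,0,1],[0.022,0.096,0,0.9,-0.1,0,1],[0.022,0.096,0,0.9,-0.1,0,1],[0.022,0.096,0,0.9,-0.1,0,1],[0.022,0.096,0,0.9,-0.1,0,1],[0.022,0.096,0,0.9,-0.1,0,1]]}}

```text
t: 3.43
eef_pos: [0.5972, -0.0259, 0.3097]
tcp_rot: [0.915, -0.104, -0.388, -0.041]
ft_force: [-0.4, 0.1, 0.9]
finger_gap: 0.0913
```

```bash
python3 s.py; python3 - <<'E'
from h import *
for n in("scene","wrist"):
    p,d=arm.read_camera(n); cv2.imwrite(f"pics/{n}1.png",p); np.save(f"{n}1.npy",d)
D=np.load("top0.npy"); print("post top z",depthpt("top",341,158,D[158,341]))
E
```

```text
t 3.4333 q [-0.1655  0.8644  0.6313  0.0586  2.4451  0.0903] T [ 0.5972 -0.0259  0.3097] F [-0.4115  0.1472  0.9257]
x [ 0.6778 -0.1591 -0.7178] y [-0.2221 -0.975   0.0063] z [-0.7009  0.1552 -0.6962]
lower fingertip inner mid [ 0.5663 -0.0186  0.3425] 15mm back [ 0.5768 -0.0209  0.3529]
post top z [ 0.68940342 -0.04824787  0.07463405]
```

View pics/scene1.png

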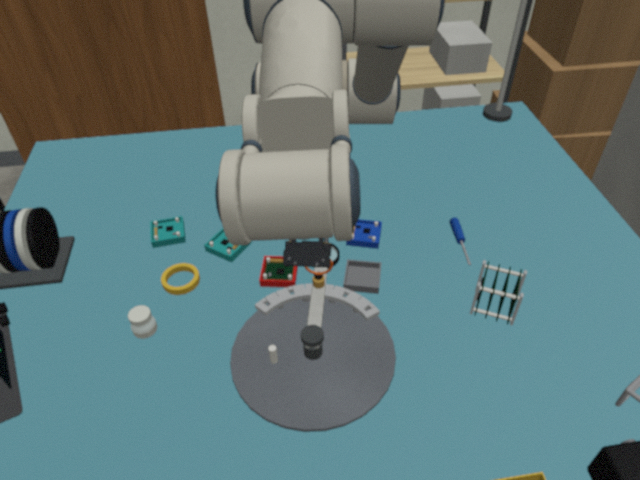

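View pics/wrist1.png

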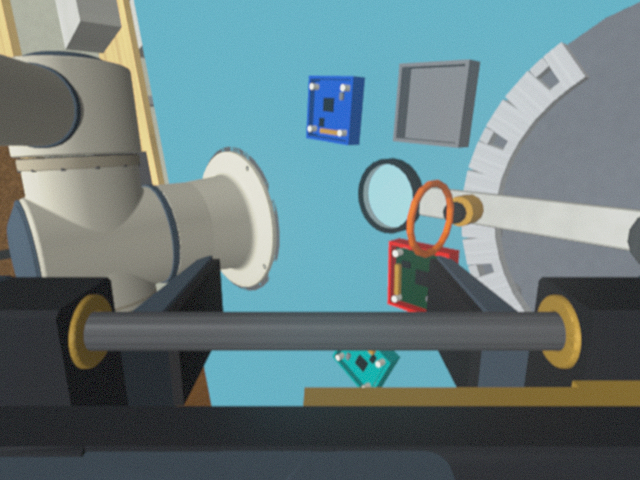

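The scene view shows the gripper over the arm with the ring at (319,260). The wrist view shows the whole ring at (430,217). I'll refine the ring pose from the wrist depth.

```bash
python3 - <<'E'
from h import *
np.set_printoptions(precision=4,suppress=True)
p=cv2.imread("pics/wrist1.png");D=np.load("wrist1.npy");hsv=cv2.cvtColor(p,cv2.COLOR_BGR2HSV).astype(int)
m=(hsv[...,0]>2)&(hsv[...,0]<13)&(hsv[...,1]>170)&(hsv[...,2]>100); m[:170]=0;m[270:]=0;m[:,:390]=0;m[:,470:]=0
ys,xs=np.nonzero(m); P=np.array([depthpt("wrist",x,y,D[y,x]) for x,y in zip(xs,ys)])
ok=(P[:,2]>.085)&(P[:,2]<.175);P=P[ok]; print(len(P),P.mean(0),P.min(0),P.max(0))
c=np.median(P,0);Q=P-P.mean(0);w,v=np.linalg.eigh(Q.T@Q);n=v[:,0];print("normal",n)
(el)=cv2.fitEllipse(np.c_[xs,ys].astype(np.float32)); print(el)
pts=plane("wrist",*el[0],.126);print("ellipse centre at z .126",pts)
for lo,hi in((.145,.16),(.12,.135),(.095,.11)):
    q=P[(P[:,2]>lo)&(P[:,2]<hi)]; print(lo,q.mean(0),q.min(0),q.max(0))
E
```

```text
460 [ 0.5397 -0.0172  0.1307] [ 0.5327 -0.0466  0.0951] [0.5483 0.0139 0.1584]
normal [ 0.9767 -0.2146  0.0092]
((429.2264709472656, 218.50021362304688), (38.85232925415039, 73.44564819335938), 11.305108070373535)
ellipse centre at z .126 [ 0.5379 -0.0155  0.126 ]
0.145 [ 0.5404 -0.0126  0.1537] [ 0.5327 -0.0379  0.1451] [0.5467 0.0104 0.1584]
0.12 [ 0.5348 -0.0424  0.1215] [ 0.5342 -0.0433  0.1203] [ 0.5354 -0.0416  0.1243]
0.095 [ 0.5391 -0.0207  0.1006] [ 0.5343 -0.0387  0.0951] [ 0.5443 -0.0015  0.1099]
```

>>> {"fn": "servo_tool", "kwargs": {"increments": [[0,0,0,-0.5,0.07,-1.9,1],[0,0,0,-0.5,0.07,-1.9,1],[0,0,0,-0.5,0.07,-1.9,1],[0,0,0,-0.5,0.07,-1.9,1],[0,0,0,-0.5,0.07,-1.9,1],[0,0,0,-0.5,0.07,-1.9,1],[0,0,0,-0.5,0.07,-1.9,1],[0,0,0,-0.2,0.06,-1.6,1]]}}

```text
t: 4.2
eef_pos: [0.5589, -0.02, 0.1603]
tcp_rot: [0.916, -0.104, -0.385, -0.04]
ft_force: [-0.9, -0.2, -0.4]
finger_gap: 0.0913
```

```bash
sed -i 's#T-g/2\*M#T+g/2*M#g' s.py; python3 s.py; python3 - <<'E'
from h import *
for n in("scene","wrist"):
    p,d=arm.read_camera(n); cv2.imwrite(f"pics/{n}2.png",p if n=="wrist" else cv2.resize(p[200:350,220:420],(800,600)))
E
```

```text
t 4.2 q [-0.166   0.9028  0.946   0.0424  2.0863  0.066 ] T [ 0.5589 -0.02    0.1603] F [-0.9404 -0.2005 -0.3641]
x [ 0.6822 -0.16   -0.7135] y [-0.2221 -0.975   0.0064] z [-0.6967  0.1541 -0.7006]
lower fingertip inner mid [ 0.59   -0.0273  0.1278] 15mm back [ 0.6005 -0.0297  0.1383]
```

View pics/scene2.png

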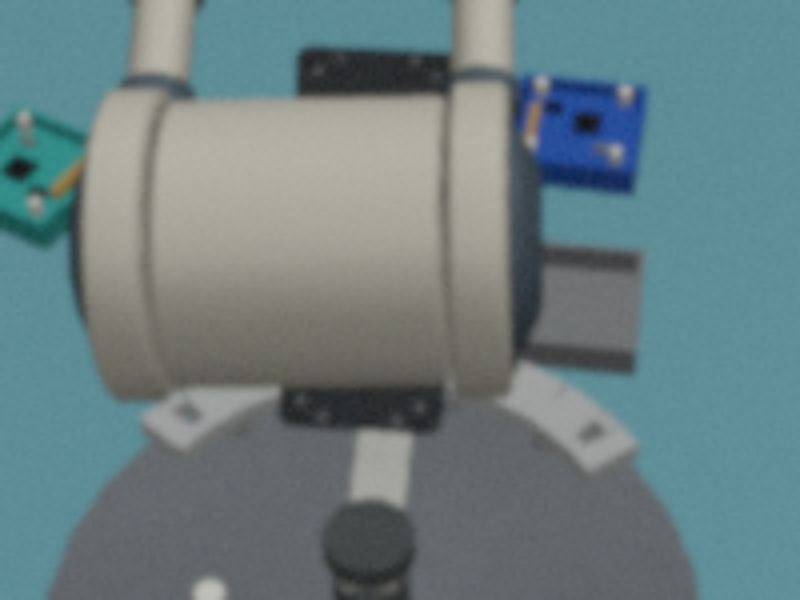

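View pics/wrist2.png

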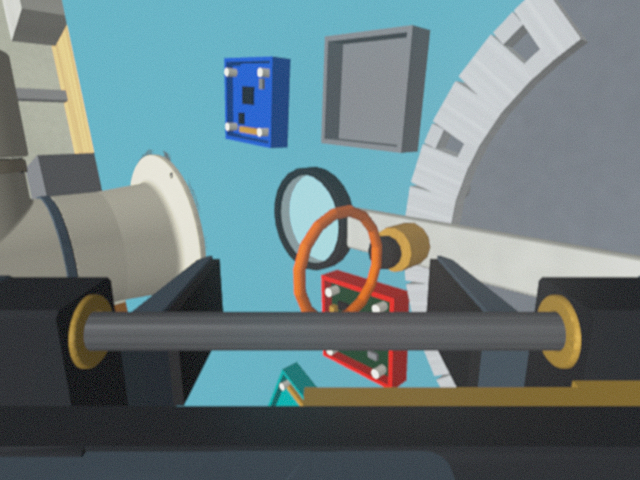

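```bash
python3 - <<'E'
from h import *
from scipy.spatial.transform import Rotation as Ro
o=arm.observe(); M=Ro.from_quat(o["tcp_rot"]).as_matrix(); T=o["eef_pos"]
C=np.array([.538,-.016,.126]);l=np.array([.2146,.9767,0])
print("ring +y,-y,top,bot",[np.round(proj("wrist",C+v)) for v in(l*.03,-l*.03,[0,0,.03],[0,0,-.03])])
for s in(1,-1): print("tip",s,[np.round(proj("wrist",T+s*.0458*M[:,0]+a*M[:,1]-b*M[:,2])) for a,b in((-.016,0),(.016,0),(-.016,.02))])
E
```

```text
ring +y,-y,top,bot [array([344., 212.]), array([343., 318.]), array([301., 281.]), array([379., 255.])]
tip 1 [array([431., 259.]), array([427., 327.]), array([444., 275.])]
tip -1 [array([220., 259.]), array([225., 326.]), array([208., 275.])]
```

The projected fingertip corners (431,259) match the picture, and the ring matches within about 2 mm. Entering the ring horizontally.

>>> {"fn": "servo_tool", "kwargs": {"increments": [[0,0,0,-0.8,0.17,0,1],[0,0,0,-0.8,0.17,0,1],[0,0,0,-0.8,0.17,0,1],[0,0,0,-0.8,0.17,0,1],[0,0,0,-0.8,0.17,0,1],[0,0,0,-0.8,0.17,0,1],[0,0,0,-0.8,0.17,0,1],[0,0,0,-0.7,0.17,0,1]]}}

```text
t: 4.97
eef_pos: [0.4968, -0.0066, 0.1621]
tcp_rot: [0.916, -0.104, -0.384, -0.04]
ft_force: [0.6, 0.8, 0.5]
finger_gap: 0.0912
```

```bash
python3 s.py; python3 - <<'E'
from h import *
p,d=arm.read_camera("wrist"); cv2.imwrite(f"pics/wrist3.png",p)
E
```

```text
t 4.9667 q [-0.162   0.8128  1.1551  0.0432  1.9659  0.0646] T [ 0.4968 -0.0066  0.1621] F [0.5904 0.7866 0.4596]
x [ 0.683  -0.1601 -0.7127] y [-0.2222 -0.975   0.0062] z [-0.6958  0.1542 -0.7015]
lower fingertip inner mid [ 0.5279 -0.0139  0.1296] 15mm back [ 0.5383 -0.0162  0.1402]
```

View pics/wrist3.png

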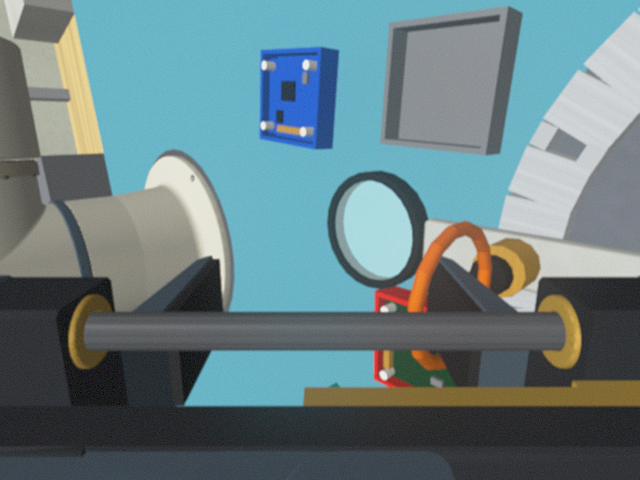

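The lower finger (x 430-520) now sits inside the ring, with the ring's bar passing on the near side of it. Lifting slowly.

>>> {"fn": "servo_tool", "kwargs": {"increments": [[0,0,0,0,0,0.15,1],[0,0,0,0,0,0.15,1],[0,0,0,0,0,0.15,1],[0,0,0,0,0,0.15,1],[0,0,0,0,0,0.15,1],[0,0,0,0,0,0.15,1],[0,0,0,0,0,0.15,1],[0,0,0,0,0,0.15,1]]}}

```text
t: 5.68
eef_pos: [0.4969, -0.0066, 0.1726]
tcp_rot: [0.916, -0.104, -0.385, -0.04]
ft_force: [1.6, 0.7, -4.5]
finger_gap: 0.091
```

>>> {"fn": "servo_tool", "kwargs": {"increments": [[0,0,0,0,0,0.1,1],[0,0,0,0,0,0.1,1],[0,0,0,0,0,0.1,1],[0,0,0,0,0,0.1,1],[0,0,0,0,0,0.1,1],[0,0,0,0,0,0.1,1],[0,0,0,0,0,0,1],[0,0,0,0,0,0,1]]}}

```text
t: 6.35
eef_pos: [0.4968, -0.0066, 0.1788]
tcp_rot: [0.916, -0.104, -0.385, -0.04]
ft_force: [2.2, 0.8, -5.2]
finger_gap: 0.0911
```

```bash
python3 s.py; python3 - <<'E'
from h import *
p,d=arm.read_camera("wrist"); cv2.imwrite(f"pics/wrist4.png",p)
E
```

```text
t 6.35 q [-0.1621  0.7966  1.1423  0.0438  1.9975  0.0661] T [ 0.4968 -0.0066  0.1788] F [ 2.2044  0.8032 -5.2246]
x [ 0.6811 -0.1598 -0.7145] y [-0.2222 -0.975   0.0063] z [-0.6976  0.1545 -0.6996]
lower fingertip inner mid [ 0.5278 -0.0139  0.1462] 15mm back [ 0.5383 -0.0162  0.1567]
```

View pics/wrist4.png

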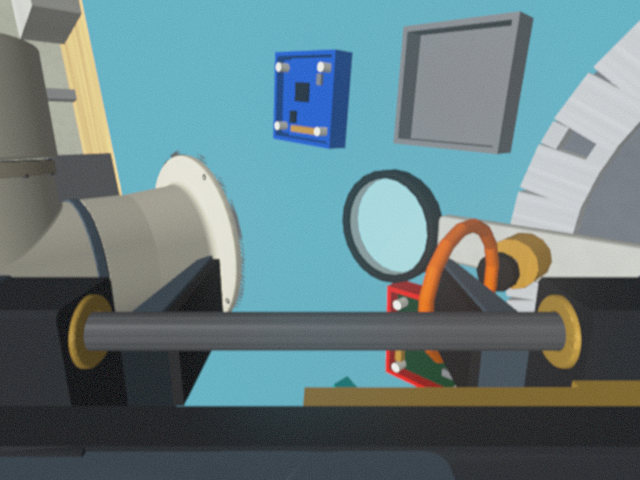

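```bash
cat > ring.py <<'E'
from h import *
import sys
np.set_printoptions(precision=4,suppress=True)
def ring(save=None):
    p,D=arm.read_camera("wrist")
    if save: cv2.imwrite(save,p)
    hsv=cv2.cvtColor(p,cv2.COLOR_BGR2HSV).astype(int)
    m=(hsv[...,0]>2)&(hsv[...,0]<13)&(hsv[...,1]>170)&(hsv[...,2]>100); m[:190]=0;m[375:]=0;m[:,:300]=0;m[:,520:]=0; m[310:350]=0
    ys,xs=np.nonzero(m);P=np.array([depthpt("wrist",x,y,D[y,x]) for x,y in zip(xs,ys)])
    P=P[(P[:,2]>.08)&(P[:,2]<.2)]
    return P
if __name__=="__main__":
    P=ring(sys.argv[1] if len(sys.argv)>1 else None)
    print(len(P),"z top",np.sort(P[:,2])[-8:],"mean",P.mean(0),"y",P[:,1].min(),P[:,1].max())
    # circle fit: centre z & lateral in ring plane
    q=P-P.mean(0);U=np.linalg.svd(q,full_matrices=False)[2];n=U[2]*np.sign(U[2,0]);l=np.cross([0,0,1],n);l/=np.linalg.norm(l)
    a=q@l;b=P[:,2];s=np.linalg.lstsq(np.c_[2*a,2*b,np.ones(len(a))],a*a+b*b,rcond=None)[0]
    c=P.mean(0)+l*s[0];print("normal",n,"centre",c[:2],"z",s[1],"R",np.sqrt(s[2]+s[0]**2+s[1]**2))
E
python3 ring.py
```

```text
1229 z top [0.1673 0.1673 0.1674 0.1676 0.1677 0.1677 0.1678 0.1681] mean [ 0.5417 -0.0027  0.1438] y -0.04174306207589719 0.015884172133955876
normal [ 0.9785 -0.2061 -0.0072] centre [ 0.5392 -0.0147] z 0.13731313474013543 R 0.029665453307023436
```

The ring centre reads z≈0.137, a lift of about 11 mm, which the force supports. I need more than 12 mm, so up another 5 mm.

>>> {"fn": "servo_tool", "kwargs": {"increments": [[0,0,0,0,0,0.1,1],[0,0,0,0,0,0.1,1],[0,0,0,0,0,0.1,1],[0,0,0,0,0,0.1,1],[0,0,0,0,0,0.1,1],[0,0,0,0,0,0,1],[0,0,0,0,0,0,1],[0,0,0,0,0,0,1]]}}

```text
t: 7.12
eef_pos: [0.4967, -0.0066, 0.1838]
tcp_rot: [0.916, -0.104, -0.385, -0.04]
ft_force: [3.8, -0.8, -6.2]
finger_gap: 0.0915
```

```bash
python3 s.py; python3 ring.py
python3 - <<'E'
import numpy as np
piv=np.array([.683,-.0495]);C=np.array([.538,-.016])
# arm dir from normal -12.3deg: 
for p in (np.array([.538,-.016])+.15*np.array([.9767,-.2146]),):
  print("pivot",p)
  T=np.array([.4968,-.0066]);v=T-p
  prev=v
  for k in range(0,25,3):
    a=np.radians(k);w=np.array([[np.cos(a),-np.sin(a)],[np.sin(a),np.cos(a)]])@v;print(k,p+w,(w-prev)*100);prev=w
E
```

```text
t 7.1167 q [-0.1621  0.7915  1.1388  0.044   2.0063  0.0665] T [ 0.4967 -0.0066  0.1838] F [ 3.7502 -0.7867 -6.2215]
x [ 0.681  -0.1598 -0.7146] y [-0.2222 -0.975   0.0063] z [-0.6977  0.1545 -0.6995]
lower fingertip inner mid [ 0.5279 -0.0139  0.1511] 15mm back [ 0.5384 -0.0162  0.1616]
1273 z top [0.1721 0.1722 0.1722 0.1725 0.1726 0.1728 0.1731 0.1731] mean [ 0.5416 -0.0029  0.1486] y -0.041520600865232994 0.01590622811933221
normal [ 0.9782 -0.2077 -0.0057] centre [ 0.5391 -0.0148] z 0.1422701575302481 R 0.029708298386986624
pivot [ 0.684505 -0.04819 ]
0 [ 0.4968 -0.0066] [0. 0.]
3 [ 0.49488059 -0.01648072] [-0.19194092 -0.98807183]
6 [ 0.49348093 -0.02644835] [-0.13996619 -0.99676313]
9 [ 0.49260485 -0.03647557] [-0.08760782 -1.00272236]
12 [ 0.49225476 -0.04653491] [-0.03500932 -1.0059332 ]
15 [ 0.49243161 -0.05659877] [ 0.01768513 -1.00638685]
18 [ 0.49313492 -0.06663959] [ 0.07033111 -1.00408207]
21 [ 0.49436276 -0.07662985] [ 0.12278432 -0.99902516]
24 [ 0.49611177 -0.08654215] [ 0.17490099 -0.99123   ]
```

Lift is now about 16 mm and the pin is clear. Swinging the first 12°, rotating with the arm.

>>> {"fn": "servo_tool", "kwargs": {"increments": [[0,0,0.0262,-0.1,-0.49,0,1],[0,0,0.0262,-0.09,-0.5,0,1],[0,0,0.0262,-0.07,-0.5,0,1],[0,0,0.0262,-0.07,-0.5,0,1],[0,0,0.0262,-0.05,-0.5,0,1],[0,0,0.0262,-0.04,-0.5,0,1],[0,0,0.0262,-0.02,-0.5,0,1],[0,0,0.0262,-0.01,-0.5,0,1]]}}

```text
t: 7.83
eef_pos: [0.4922, -0.0469, 0.1838]
tcp_rot: [0.922, -0.007, -0.388, 0.001]
ft_force: [1.9, 0.8, -6.2]
finger_gap: 0.0908
```

```bash
python3 s.py; python3 ring.py pics/wrist5.png
```

```text
t 7.8333 q [-0.1449  0.7922  1.1371 -0.1093  2.0015 -0.1348] T [ 0.4922 -0.0469  0.1838] F [ 1.8573  0.7541 -6.1878]
x [ 0.6992 -0.0127 -0.7148] y [-0.0118 -0.9999  0.0062] z [-0.7148  0.0041 -0.6993]
lower fingertip inner mid [ 0.5239 -0.0475  0.1514] 15mm back [ 0.5346 -0.0476  0.1619]
1270 z top [0.1721 0.1722 0.1722 0.1723 0.1725 0.1726 0.1727 0.173 ] mean [ 0.5354 -0.0322  0.1474] y -0.07226071587192137 -0.014793682361890638
normal [ 1.      0.0006 -0.005 ] centre [ 0.5354 -0.0461] z 0.14222608446678908 R 0.029606537839731273
```

View pics/wrist5.png

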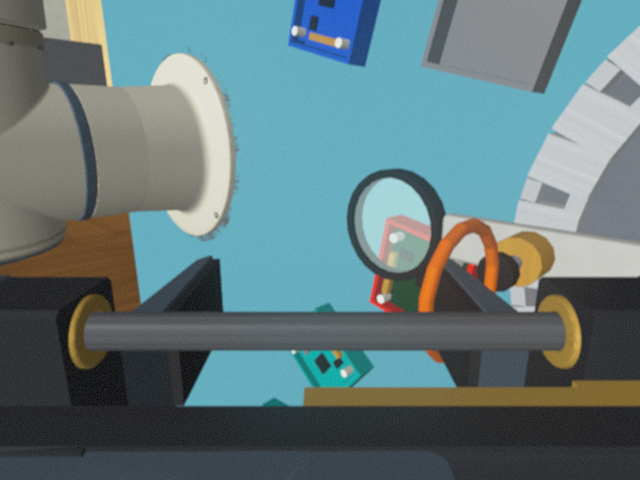

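The ring follows at 12.0°, by both chord and normal. Continuing to about 22.5°.

>>> {"fn": "servo_tool", "kwargs": {"increments": [[0,0,0.0262,0.0,-0.5,0,1],[0,0,0.0262,0.01,-0.5,0,1],[0,0,0.0262,0.03,-0.5,0,1],[0,0,0.0262,0.04,-0.5,0,1],[0,0,0.0262,0.05,-0.5,0,1],[0,0,0.0262,0.07,-0.5,0,1],[0,0,0.0262,0.07,-0.5,0,1],[0,0,0,0,0,0,1]]}}

```text
t: 8.55
eef_pos: [0.495, -0.082, 0.1838]
tcp_rot: [0.919, 0.078, -0.386, 0.036]
ft_force: [2.6, 0.0, -5.5]
finger_gap: 0.0915
```

```bash
python3 s.py; python3 ring.py pics/wrist6.png; python3 - <<'E'
from h import *
p,d=arm.read_camera("top"); cv2.imwrite("pics/top6.png",p[80:320,220:440].repeat(2,0).repeat(2,1))
E
```

```text
t 8.55 q [-0.1304  0.7897  1.1428 -0.2377  1.9708 -0.3042] T [ 0.495  -0.082   0.1838] F [ 2.568   0.0478 -5.4983]
x [ 0.69    0.1149 -0.7146] y [ 0.1707 -0.9853  0.0065] z [-0.7034 -0.1264 -0.6995]
lower fingertip inner mid [ 0.5266 -0.0767  0.1511] 15mm back [ 0.5371 -0.0748  0.1616]
1378 z top [0.1724 0.1724 0.1727 0.1729 0.173  0.1731 0.1731 0.1733] mean [ 0.5349 -0.058   0.146 ] y -0.09844396480696575 -0.04097576563200246
normal [ 0.9855  0.1697 -0.0062] centre [ 0.5374 -0.0725] z 0.14217874047486886 R 0.029656608563372495
```

View pics/wrist6.png

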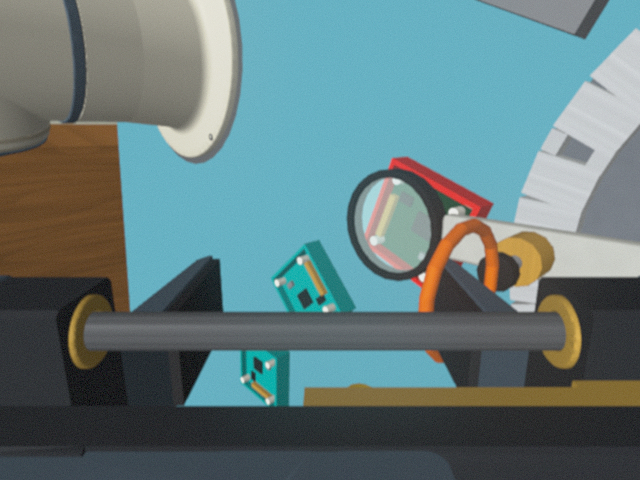

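View pics/top6.png

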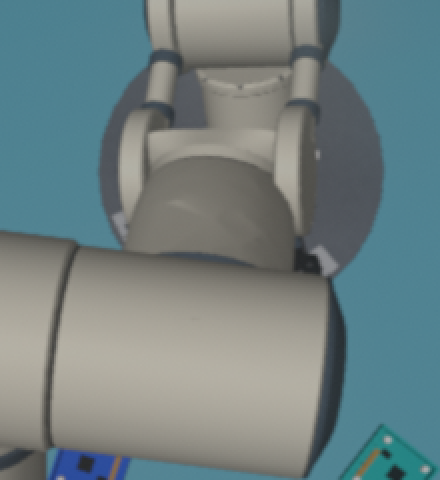

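Measured swing is about 22.0 ± 0.3° of 24°. I'll add 1.2°, still short of the hole centre, then lower the pin and see whether it drops.

>>> {"fn": "servo_tool", "kwargs": {"increments": [[0,0,0.0105,0.04,-0.2,0,1],[0,0,0.0105,0.04,-0.2,0,1],[0,0,0,0,0,-0.1,1],[0,0,0,0,0,-0.15,1],[0,0,0,0,0,-0.15,1],[0,0,0,0,0,-0.15,1],[0,0,0,0,0,-0.1,1],[0,0,0,0,0,0,1]]}}

```text
t: 9.32
eef_pos: [0.4957, -0.0854, 0.177]
tcp_rot: [0.918, 0.086, -0.386, 0.04]
ft_force: [2.6, 0.4, -4.7]
finger_gap: 0.091
```

```bash
python3 s.py; python3 ring.py pics/wrist7.png
```

```text
t 9.3167 q [-0.1291  0.7966  1.1482 -0.2488  1.9553 -0.3178] T [ 0.4957 -0.0854  0.177 ] F [ 2.553   0.426  -4.6637]
x [ 0.6876  0.1276 -0.7148] y [ 0.1887 -0.982   0.0062] z [-0.7011 -0.1392 -0.6993]
lower fingertip inner mid [ 0.527  -0.0796  0.1445] 15mm back [ 0.5375 -0.0776  0.155 ]
1372 z top [0.1657 0.1657 0.1658 0.1658 0.1658 0.1658 0.1659 0.166 ] mean [ 0.5352 -0.061   0.1394] y -0.10181945951895664 -0.04419577268801504
normal [ 0.9823  0.1873 -0.0067] centre [ 0.538  -0.0754] z 0.13560027304614977 R 0.029598710054866362
```

The finger still carries 4.7 N at a lift of about 9 mm, below the 12 mm riding height, so the pin tip is already in the hole mouth at about 23°. Lowering the rest of the way.

>>> {"fn": "servo_tool", "kwargs": {"increments": [[0,0,0,0,0,-0.15,1],[0,0,0,0,0,-0.15,1],[0,0,0,0,0,-0.15,1],[0,0,0,0,0,-0.15,1],[0,0,0,0,0,-0.15,1],[0,0,0,0,0,-0.15,1],[0,0,0,0,0,-0.15,1],[0,0,0,0,0,-0.15,1]]}}

```text
t: 10.03
eef_pos: [0.4955, -0.0855, 0.1654]
tcp_rot: [0.918, 0.086, -0.386, 0.04]
ft_force: [0.6, -0.4, -0.0]
finger_gap: 0.0909
```

```bash
python3 s.py; python3 ring.py pics/wrist8.png
```

```text
t 10.0333 q [-0.1292  0.8089  1.1564 -0.2471  1.9356 -0.3123] T [ 0.4955 -0.0855  0.1654] F [ 0.5732 -0.3851 -0.0156]
x [ 0.6875  0.1274 -0.715 ] y [ 0.1887 -0.982   0.0064] z [-0.7013 -0.1393 -0.6991]
lower fingertip inner mid [ 0.5268 -0.0797  0.1329] 15mm back [ 0.5373 -0.0776  0.1434]
1432 z top [0.1582 0.1582 0.1582 0.1582 0.1584 0.1585 0.1588 0.1589] mean [ 0.5357 -0.0634  0.133 ] y -0.10361776247081986 -0.044460780710291456
normal [ 0.9805  0.1963 -0.0102] centre [ 0.5381 -0.0757] z 0.12793540646090087 R 0.02959533671905224
```

>>> {"fn": "servo_tool", "kwargs": {"increments": [[0,0,0,0,0,-0.15,1],[0,0,0,0,0,-0.15,1],[0,0,0,0,0,-0.1,1],[0,0,0,0,0,0,1],[0,0,0,0,0,0,1],[0,0,0,0,0,0,1],[0,0,0,0,0,0,1],[0,0,0,0,0,0,1]]}}

```text
t: 10.75
eef_pos: [0.4957, -0.0855, 0.1613]
tcp_rot: [0.918, 0.086, -0.386, 0.04]
ft_force: [0.1, 0.3, -0.0]
finger_gap: 0.0911
```

```bash
python3 s.py; python3 ring.py pics/wrist9.png
```

```text
t 10.75 q [-0.1291  0.8133  1.1587 -0.2463  1.9286 -0.3106] T [ 0.4957 -0.0855  0.1613] F [ 0.0654  0.2926 -0.037 ]
x [ 0.6878  0.1276 -0.7146] y [ 0.1887 -0.982   0.0063] z [-0.7009 -0.1392 -0.6995]
lower fingertip inner mid [ 0.5271 -0.0797  0.1288] 15mm back [ 0.5376 -0.0776  0.1393]
1533 z top [0.1582 0.1582 0.1583 0.1583 0.1584 0.1585 0.1586 0.1587] mean [ 0.5361 -0.0651  0.1346] y -0.1056976674561488 -0.04476632676637414
normal [ 0.9793  0.2023 -0.0059] centre [ 0.5382 -0.0755] z 0.12826846631209696 R 0.029535556488187533
```

View pics/wrist9.png

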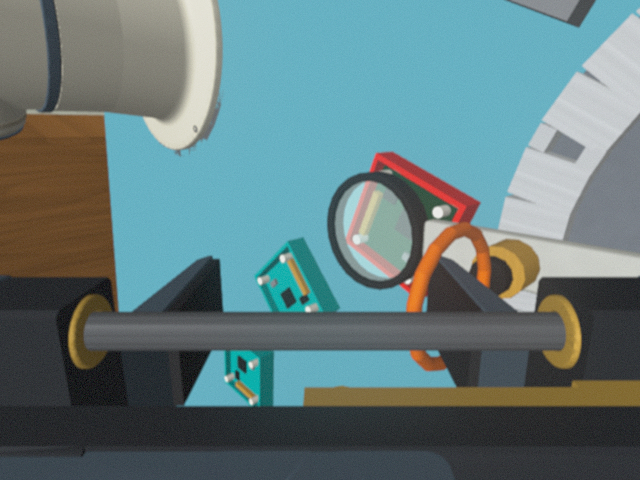

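Ring top is back at 0.158, the home height, and the force is about zero: the pin is down and the finger free. Withdrawing along the arm the way I came in.

>>> {"fn": "servo_tool", "kwargs": {"increments": [[0,0,0,0.85,0.19,0,1],[0,0,0,0.85,0.19,0,1],[0,0,0,0.85,0.17,0,1],[0,0,0,0.85,0.17,0,1],[0,0,0,0.85,0.17,0,1],[0,0,0,0.85,0.17,0,1],[0,0,0,0.85,0.17,0,1],[0,0,0,0.85,0.17,0,1]]}}

```text
t: 11.47
eef_pos: [0.5641, -0.0714, 0.1613]
tcp_rot: [0.918, 0.086, -0.386, 0.04]
ft_force: [0.4, 0.1, -0.3]
finger_gap: 0.0912
```

```bash
python3 s.py; python3 ring.py
```

```text
t 11.4667 q [-0.101   0.9077  0.9327 -0.2396  2.0629 -0.317 ] T [ 0.5641 -0.0714  0.1613] F [ 0.3551  0.1436 -0.291 ]
x [ 0.6877  0.1276 -0.7147] y [ 0.1887 -0.982   0.0063] z [-0.701  -0.1392 -0.6994]
lower fingertip inner mid [ 0.5955 -0.0656  0.1287] 15mm back [ 0.606  -0.0635  0.1392]
1077 z top [0.1546 0.1546 0.1547 0.1547 0.1549 0.155  0.1552 0.1554] mean [ 0.5388 -0.0721  0.1228] y -0.10430944464122097 -0.04448262091611566
normal [ 0.981   0.1938 -0.0123] centre [ 0.5394 -0.0751] z 0.127686773633407 R 0.02947365959109066
```

>>> {"fn": "servo_tool", "kwargs": {"increments": [[0,0,0,0.2,0,2,1],[0,0,0,0.2,0,3,1],[0,0,0,0,0,3,1],[0,0,0,0,0,3,1],[0,0,0,0,0,3,1],[0,0,0,0,0,3,1],[0,0,0,0,0,3,1],[0,0,0,0,0,2,1]]}}

```text
t: 12.18
eef_pos: [0.5675, -0.0714, 0.3842]
tcp_rot: [0.918, 0.086, -0.384, 0.04]
ft_force: [-0.3, -0.8, 0.1]
finger_gap: 0.0914
```

>>> {"fn": "servo_tool", "kwargs": {"increments": [[0,-0.09,0,0,3.3,0,1],[0,-0.09,0,0,3.3,0,1],[0,-0.09,0,0,3.3,0,1],[0,-0.09,0,0,3.3,0,1],[0,-0.09,0,0,3.3,0,1],[0,-0.09,0,0,3.3,0,1],[0,-0.09,0,0,3.3,0,1],[0,-0.09,0,0,3.3,0,1]]}}

```text
t: 12.85
eef_pos: [0.5673, 0.194, 0.382]
tcp_rot: [0.995, 0.066, -0.035, 0.067]
ft_force: [0.9, 0.2, -0.1]
finger_gap: 0.0911
```

>>> {"fn": "servo_tool", "kwargs": {"increments": [[0,0,0,-1,3.3,0,1],[0,0,0,-1,3.3,0,1],[0,0,0,-1,3.3,0,1],[0,0,0,-1,3.3,0,1],[0,0,0,-1,3.3,0,1],[0,0,0,-1,3.3,0,1],[0,0,0,0,0,0,1],[0,0,0,0,0,0,1]]}}

```text
t: 13.52
eef_pos: [0.5067, 0.3919, 0.3808]
tcp_rot: [0.995, 0.068, -0.038, 0.068]
ft_force: [-0.3, -1.2, 0.7]
finger_gap: 0.0915
```

```bash
python3 s.py; python3 - <<'E'
from h import *
for n in("scene","top"):
    p,d=arm.read_camera(n); cv2.imwrite(f"pics/{n}10.png",p); np.save(f"{n}10.npy",d)
E
```

```text
t 13.5167 q [ 0.6076  0.5037  0.8943 -0.0809  1.8775  0.4519] T [0.5067 0.3919 0.3808] F [-0.2971 -1.1651  0.6842]
x [ 0.9879  0.1301 -0.0844] y [ 0.1403 -0.9816  0.1295] z [-0.066  -0.1398 -0.988 ]
lower fingertip inner mid [0.5519 0.3978 0.3769] 15mm back [0.5529 0.3999 0.3918]
```

View pics/scene10.png

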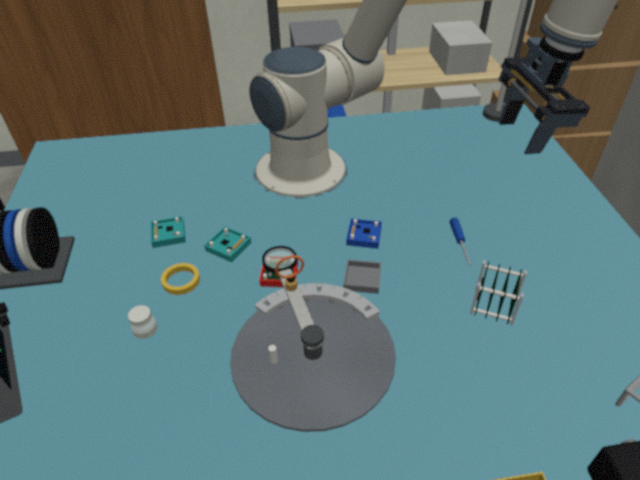

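View pics/top10.png

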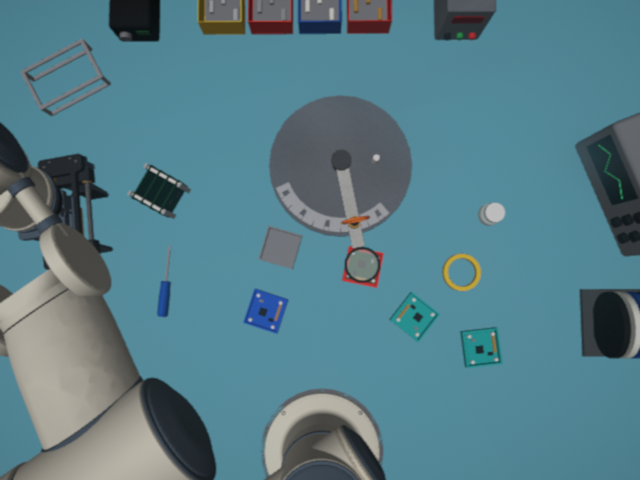

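The views show the lens at (362,265) in the top picture, centred over the red tray, and everything else in place. Checking pin height and angle against the start pictures.

```bash
python3 - <<'E'
from h import *
np.set_printoptions(precision=4,suppress=True)
piv=np.array([.6845,-.0482])
for k in("0","10"):
  for n in("top","scene"):
    p=cv2.imread(f"pics/{n}{k}.png");D=np.load(f"{n}{k}.npy");hsv=cv2.cvtColor(p,cv2.COLOR_BGR2HSV).astype(int)
    H,S,V=hsv[...,0],hsv[...,1],hsv[...,2]
    m=(H>3)&(H<15)&(S>150)&(V>90)
    w=np.zeros_like(m); w[(slice(205,240),slice(305,375)) if n=="top" else (slice(245,290),slice(270,345))]=1
    ys,xs=np.nonzero(m&w);P=np.array([depthpt(n,x,y,D[y,x]) for x,y in zip(xs,ys)]);P=P[P[:,2]>.09]
    print(k,n,len(P),"z p95",np.percentile(P[:,2],95),"rows",ys.min(),ys.max(),"c",P[P[:,2]>.14].mean(0) if n=="top" else P.mean(0))
  p=cv2.imread(f"pics/top{k}.png")
  c=cv2.HoughCircles(cv2.cvtColor(p,6)[225:305,285:405],cv2.HOUGH_GRADIENT,1,40,param1=100,param2=15,minRadius=14,maxRadius=22)[0]
  for u,v,r in c[:2]:
    L=plane("top",u+285,v+225,.063);print("lens",u+285,v+225,r,L,"bearing",np.degrees(np.arctan2(L[1]-piv[1],L[0]-piv[0]))%360)
a=cv2.imread("pics/top0.png");b=cv2.imread("pics/top10.png")
df=(cv2.absdiff(cv2.GaussianBlur(a,(5,5),0),cv2.GaussianBlur(b,(5,5),0)).max(2)>35).astype(np.uint8)
for q in cv2.findContours(df,0,2)[0]:
  if cv2.contourArea(q)>15: print("diff",cv2.boundingRect(q))
s=cv2.imread("pics/scene10.png")[235:315,240:347];cv2.imwrite("pics/s10c.png",cv2.resize(s,(800,600),interpolation=2))
E
```

```text
0 top 97 z p95 0.16157531198750477 rows 216 223 c [ 0.539  -0.0144  0.1544]
0 scene 37 z p95 0.1472149515770455 rows 256 280 c [ 0.5424 -0.0153  0.1198]
lens 317.5 263.5 15.5 [0.4437 0.0079 0.063 ] bearing 166.89047106240838
lens 362.5 262.5 14.7 [ 0.4455 -0.0967  0.063 ] bearing 191.47522868560637
10 top 91 z p95 0.1601048514486655 rows 217 223 c [ 0.5379 -0.0741  0.155 ]
10 scene 60 z p95 0.15732296875163684 rows 255 281 c [ 0.5417 -0.0828  0.1212]
lens 362.5 264.5 15.8 [ 0.4409 -0.0967  0.063 ] bearing 191.25108747858482
diff (338, 440, 26, 40)
diff (265, 434, 21, 36)
diff (343, 427, 43, 53)
diff (346, 413, 23, 11)
diff (269, 413, 75, 67)
diff (285, 397, 49, 21)
diff (614, 348, 13, 9)
diff (599, 335, 30, 15)
diff (236, 313, 404, 167)
diff (344, 230, 37, 53)
diff (300, 229, 37, 54)
diff (342, 169, 28, 60)
diff (314, 168, 27, 60)
diff (0, 122, 217, 358)
```

View pics/s10c.png

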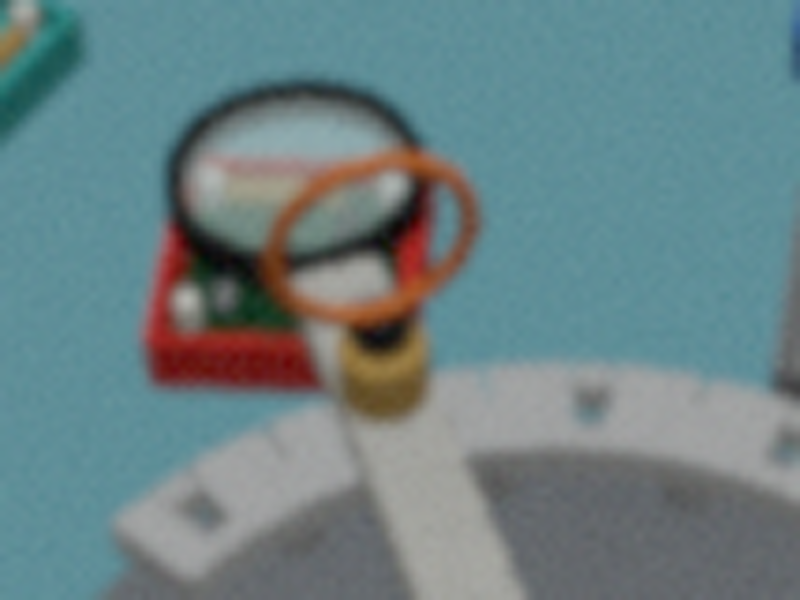

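Swing is about 24.4° by lens bearing and the crown height is unchanged from the start (0.155 against 0.154). Apart from the robot, only the magnifier arm changed in the picture. Handing in.

```bash
python3 -c "
from cell import arm
print(arm.observe()['t'],arm.sign_off())"
```

```text
the job is handed in; nothing more can be done
13.6167 None
```

The magnifier is now over the board in the red tray, one hole from where it started, with the pin fully down. I handed the job in at 13.6 s, with the robot well clear of everything.

I hooked one tilted fingertip into the pull ring from the pivot side and lifted the pin about 16 mm, with about 6 N downward on the ring. I swung the arm with the finger to about 23°, where the pin slid into the hole as I lowered it. Then I withdrew the finger along the arm.

**Last checks:**
- **Swing:** the lens bearing went from 166.9° to 191.3°, about 24.4° against 24° expected, which is within the pin's play and the measuring error.
- **Pin home:** the ring crown is at 0.155 m, against 0.154 m at the start. The contact force fell to zero before I withdrew the finger.
- **Nothing disturbed:** comparing the top pictures from before and after, only the robot and the magnifier arm changed. The red tray was partly under the lens by then, but its visible edges did not change.

**Disagreements:**
- The swing read about 22.8–23.3° while the finger still held the ring.
- The ring-circle fit reads 1–2 mm high at the end (0.1277 m against 0.126 m nominal), while the crown height showed no such offset.
- I first tried the approach from the robot side and gave it up before touching anything, because joint 5 was near its limit.

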